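# Set the punch dial by clicks and punch a divider board

## Robot

A 7-joint arm with a two-finger parallel gripper is mounted at the origin on the work surface. World frame = base frame: x ahead of the robot, y to its left, z up, the work surface at z = 0. Lengths are in m, angles in rad, forces in N, time in s.
With the tool pointing down it reaches from about 0.425 to 0.95 m from the base axis. Payload 16.7 kg.
Tool frame: the origin (TCP) lies at the very end of the fingers, on their centre line; the grasp point (between the pads) lies 19 mm behind it; z points along the fingers, y is the direction in which the jaws open and shut (so a half turn about z gives the same grasp; the last joint's range is limited). The gripper opens to 94 mm and grips with 3 to 60 N. Pads are 16 mm wide; open, the fingers measure 119 mm over their backs; the gripper's body (75 mm by 177 mm) begins 78 mm behind the grasp point.
Start: joints at [1.135, 0.426, 0.074, 1.606, -0.034, 1.111, -0.067], TCP at [0.19, -0.648, 0.205] pointing down, gripper open.
Joint ranges: [-2.85, 2.85], [-0.5, 2.14], [-1.23, 1.37], [0.21, 2.46], [-1.02, 4.16], [0.16, 2.05], [-2.73, 2.73]. Speed limits (rad/s): [1.89, 1.89, 2.39, 2.39, 3.01, 3.01, 3.01].

## Interface

Orientations are given as [roll, pitch, yaw] about the fixed x, y, z axes, in that order (R = Rz(yaw) Ry(pitch) Rx(roll)).
In Python, from workcell import r, snapshot, spot_in, tip_of gives the robot as it stands.
- The arm moves only by the tool play_rows, never from a script. Its argument "series" is a list of rows, each a list of 3 entries, a list of its own where there are three numbers: the shift along the tool's x, y, z in mm, then the turn about the tool's z in rad, then the opening, from 0 (shut) to 1 (fully open). In form: [[[tx, ty, tz], turn, gripper], ...]. A call has 1 to 8 rows; each row is the pose to reach, as a shift and turn from the pose commanded when the call began, along the tool's axes at that moment; what a row does not reach only later rows make up. A row lasts 1/10 s, in which the tool goes at most 50 mm and 8.59 degrees, less where a joint would pass 70% of its speed; a pose out of reach is approached as far as the arm can. A call with a gripper value outside its range is refused whole. The fingers move at their own pace and stop on an object; "newtons" is the grip in N (left out, the last holds). Time passes only in rows, so rows that repeat a pose let the fingers close. It gives the time, the measured TCP pose, the force and the opening at its end, in the units of the state.
- r.read_state(): the state, without advancing time (a new reading comes with each control period).
- snapshot(name): name is "side" or "top"; returns a dict with "frame" (384x512x3 uint8, red, green, blue), "z_map" (384x512 float32, m along the optical axis (not along the pixel's ray), 0 where there is no reading), "fov_y" (degrees; the focal length in pixels is half the picture's height over the tangent of half this angle, whatever the lens; pixels are square), "cx", "cy" (the principal point, pixels), "cam_to_world" (4x4, takes a point from camera to world coordinates). Camera axes: x right, y down, z forward; pixel columns grow to the right and rows downward; lengths in m; the calibration is good to about 2 mm. A picture is of the moment at which its call begins.
- r.sign_off(): hands the job in, once; it reports no verdict.
Trained networks look in the newest picture that a camera, given by its name, has taken for a name from the list of things; names that differ only in an ending like _2 or _b are one class to them, and where a whole thing is asked for, a point or a joint stands for the part that bears it (a point fixed in the world has none). Each returns a list of dicts, best first, with "conf" (0 to 1); they miss things now and then, are a little off and sometimes report something else, mostly with a low value. They report only what shows in the picture. A call takes as long as a camera call.
- spot_in(camera, target): "centre" ([x, y, z] in m, in the coordinates of the camera as it stood for that picture, good to about 4 mm: the middle of the surface that is visible of it).
- tip_of(camera, target): "centre" ([x, y, z] in m, in the coordinates of the camera as it stood for that picture, good to about 4 mm: a listed point, or the origin of a listed thing).
The state is a dict: "clock": time; "joint_positions": joint angles; "joint_vel": joint speeds; "joint_efforts": joint torques, N m; "position": TCP position; "orientation": TCP orientation; "force": force on the tool from outside, world axes, zero at the start; "wrist_torque": the same for the moment, N m; "grip_width": opening from 0.0 (shut) to 1.0 (fully open).
Only numpy, scipy, OpenCV 4.12 (cv2) and the standard library are available. Lean on these libraries where they do the work, as an engineer would, in place of code of your own. Each camera call takes 0.05 s, during which the arm holds its last target.

## Task

On the heavy-duty office punch, set the margin dial to 5, that is five clicks clockwise from its stop, and let go of it. Then slide the longer of the two cardboard divider boards lengthwise along the bed into the throat, flat and fully home against the back stop, let go of it, and press the lever all the way down and let it come back up. Leave the short board and the mug where they are.

Things in the scene. Friction and masses are not known exactly. Their poses are not given: they have to be found in the camera images.
- punch: Grey hole punch, fixed, yaw varies. Its x points away from the robot, y left. Origin on the desk. Base plate 20 mm thick, x -110 to 150 mm, y -180 to 230. Right: wedge console (y -170 to -40, x -36 to 110, 55 mm high in front, 109 at the back). Middle: head (y 4 to 116, x 20 to 140, top 125 mm) with throat in front. Left (y 180 to 280): lever.
- dial (a joint): Dial angle, rad. 0 = its stop, pointer at 8 o'clock (12 = straight up the slope), growing clockwise seen from the robot, to 4.19. A click every 0.5236 rad (30 degrees), 8 in all: setting n is n clicks past 8 o'clock; 5 is 1 o'clock, 2.618. Let go within 10 degrees of a click, it is drawn into it; midway it may stick. Passing one takes about 0.25 N m. Starts at 0, 1 or 2. Nine marks, the one at 0 longer.
- dial_foot (a point): Centre of the dial's axis on the sloping panel's surface. The axis points out of the panel: 26 degrees from vertical, leaning to the punch's -x (towards the robot).
- dial_grip (a point): On the dial's axis, 32 mm out from the panel: where to grip. The black knob is a hexagonal prism, 46 mm across its flats, from 7 to 45 mm out of the panel, on a round skirt 76 mm across and 7 mm thick. One flat faces the pointer, so flats face every 60 degrees from it.
- dial_pointer (a point): Tip of the white pointer nose on the dial's skirt, 42 mm from the axis, 4.5 mm out of the panel; turns with the dial. A white line on the knob's end face points the same way.
- board: The longer brown cardboard divider board, 160 x 60 x 10 mm, 50 g, lying flat on the desk at the right. Origin: centre of its underside, x along its length; the two ends are alike.
- short_board: Shorter brown board, 100 x 60 x 10 mm, lying flat beside the long one (either may be on the left), to be left alone. Origin: centre of its underside, x along its length.
- throat_stop (a point): Middle of the throat where the bed (45 mm above the desk) meets the back stop. Axes as the punch's, x into the throat. Throat 72 mm wide, 27 high, 65 deep: mouth at x -65 mm here. The aluminium bed is a tongue 44 mm wide that starts at x -185 and stands 25 mm above the base plate. The board is home when its end touches the stop: centre at x -80 mm, y 0.
- lever (a joint): Press lever angle, rad: 0 = up at rest (arm 40 degrees above level, pointing to the robot), 0.62 = fully down at its stop (arm 4.5 degrees above level). A spring pushes it back up when let go; about 8 N on the bar holds it down.
- lever_grip (a point): Middle of the free length of the lever's round rubber crossbar (26 mm diameter, 100 mm long, along the punch's y); moves with the lever, 200 mm from the hinge axis.
- lever_hinge (a point): On the lever's hinge axis (along the punch's y), level with lever_grip sideways; fixed, 100 mm above the desk.
- mug: White mug, 80 mm across, 90 mm high, on the left beyond the lever. Origin: centre of its underside.

How it is judged:
On the way, in this order (a step that is already met when the one before it is completed fails the run):
1. the dial stands at 5 clicks from its stop and has been let go (value of joint dial between 2.468 and 2.768 rad and contact force between the fingers and punch below 0.3 N), for 0.3 s.
2. the long board lies on the bed, fully home in the throat, let go (x of board in the frame of throat_stop between -0.09 and -0.076 m and y of board in the frame of throat_stop between -0.012 and 0.012 m and z of board in the frame of throat_stop between -0.004 and 0.006 m and angle between the x axis of board and the x axis of punch, either way round below 0.15 rad and contact force between the fingers and board below 0.3 N), for 0.2 s.
3. the lever is pressed all the way down with the dial at 5 and the board home (value of joint lever above 0.54 rad and value of joint dial between 2.468 and 2.768 rad and x of board in the frame of throat_stop between -0.09 and -0.076 m and y of board in the frame of throat_stop between -0.012 and 0.012 m and z of board in the frame of throat_stop between -0.004 and 0.006 m and angle between the x axis of board and the x axis of punch, either way round below 0.15 rad), for 0.1 s.
At the end, for the whole second after the job is handed in: Dial within 0.15 rad of 5 clicks (2.618); long board at rest flat on the bed, along it within 0.15 rad, its end within 10 mm of the back stop, within 12 mm of the bed's middle line; lever back up (below 0.05 rad) after having been pressed beyond 0.54 rad with the board home (value of joint dial between 2.468 and 2.768 rad and x of board in the frame of throat_stop between -0.09 and -0.076 m and y of board in the frame of throat_stop between -0.012 and 0.012 m and z of board in the frame of throat_stop between -0.004 and 0.006 m and angle between the x axis of board and the x axis of punch, either way round below 0.15 rad and value of joint lever below 0.05 rad and linear speed of board below 0.01 m/s); the robot touches nothing.
It fails at once if the short board or the mug is moved more than 30 mm (distance of any of short_board, mug from where it was at the start of the episode above 0.03 m).
It fails at once if the lever is pressed while the long board is not home in the throat (value of joint lever above 0.3 rad and not (x of board in the frame of throat_stop between -0.09 and -0.076 m and y of board in the frame of throat_stop between -0.012 and 0.012 m and z of board in the frame of throat_stop between -0.004 and 0.006 m and angle between the x axis of board and the x axis of punch, either way round below 0.15 rad)).
It also fails if it takes over 72 s, if anything falls off the work surface, if the arm or the gripper's body presses on something with over 40 N, if the wrist force passes 120 N, or if a joint passes its speed limit or range.

## Working session

There is one attempt and no reset: what is moved stays moved. The work goes in short steps, Python scripts to look and compute and a tool call to move; the robot and the scene stay as the last step left them, time stands still between calls to the robot, and variables do not carry over. Pictures are saved under pics/ and viewed, and the job is handed in when it is done.

Besides the shell and the picture viewer there is one more tool, called after ">>>" in YAML: its name, and indented under it one key for each argument. play_rows: Moves the arm, as the interface text tells. Its arguments: {"type":"object","properties":{"series":{"type":"array"},"newtons":{"type":"number"}},"required":["series"]}

```bash
ls; mkdir -p pics; cat > h.py <<'E'
import numpy as np, cv2
from workcell import r, snapshot, spot_in, tip_of
from scipy.spatial.transform import Rotation as R
def shot(cam,name):
    s=snapshot(cam); cv2.imwrite('pics/'+name+'.png',s['frame'][:,:,::-1]); return s
def w(s,p): 
    T=np.array(s['cam_to_world']); return T[:3,:3]@np.array(p)+T[:3,3]
def cloud(s):
    z=s['z_map'].astype(float); h,wd=z.shape; f=h/2/np.tan(np.radians(s['fov_y'])/2)
    u,v=np.meshgrid(np.arange(wd),np.arange(h)); P=np.stack([(u-s['cx'])*z/f,(v-s['cy'])*z/f,z],-1)
    T=np.array(s['cam_to_world']); Q=P@T[:3,:3].T+T[:3,3]; Q[z==0]=np.nan; return Q
def proj(s,p):
    T=np.array(s['cam_to_world']); q=T[:3,:3].T@(np.array(p)-T[:3,3]); f=192/np.tan(np.radians(s['fov_y'])/2)
    return q[0]/q[2]*f+s['cx'],q[1]/q[2]*f+s['cy']
E
python3 - <<'E'
from h import *
np.set_printoptions(precision=4,suppress=True)
st=r.read_state(); print(st)
for c in ['side','top']:
    s=shot(c,c+'0'); print(c,s['cam_to_world'],s['fov_y'],s['cx'],s['cy'])
    np.save('/tmp/%s.npy'%c,cloud(s))
    for t in ['punch','dial_foot','dial_grip','dial_pointer','board','short_board','throat_stop','lever_grip','lever_hinge','mug']:
        o=tip_of(c,t); print(t,[(np.round(w(s,d['centre']),4).tolist(),round(d['conf'],2)) for d in o[:3]])
E
```

```text
pics
{'clock': 0.0, 'joint_positions': array([ 1.1355,  0.4267,  0.0739,  1.6066, -0.0341,  1.1108, -0.0671]), 'joint_vel': array([-0.0005,  0.0007,  0.0003,  0.001 ,  0.0008, -0.0007,  0.0028]), 'joint_efforts': array([ -0.0017, -93.5826,   3.6659, -45.419 ,  -0.049 ,   0.0202,
         0.0001]), 'position': array([ 0.1901, -0.6472,  0.2048]), 'orientation': array([-3.1404,  0.0001,  0.2858]), 'force': array([-0.6289,  0.1054, -0.3784]), 'wrist_torque': array([-0.0303,  0.059 ,  0.009 ]), 'grip_width': 1.0020249945981403}
side [[-0.7849 -0.3808  0.4888  0.0433]
 [-0.6195  0.4692 -0.6294  0.7404]
 [ 0.0103 -0.7968 -0.6042  0.8394]
 [ 0.      0.      0.      1.    ]] 53.9096227269502 254.5567964854278 192.1672596976522
punch [([0.672, 0.0952, 0.0027], 0.57)]
dial_foot [([0.6891, -0.0071, 0.0837], 0.9), ([0.7619, 0.3341, 0.1009], 0.63)]
dial_grip [([0.677, -0.0067, 0.1124], 0.81), ([0.5, -0.2797, -0.0013], 0.17)]
dial_pointer [([0.6841, 0.0314, 0.088], 0.94)]
board [([0.522, -0.4244, 0.0006], 0.61)]
short_board [([0.5001, -0.2807, 0.0012], 0.74), ([0.7617, 0.3348, 0.0995], 0.43), ([0.5
[... 196 characters left out ...]
026], 0.67), ([0.6783, -0.0064, 0.113], 0.28)]
top [[ 0.0279 -0.993   0.1151  0.4697]
 [-0.9996 -0.0273  0.0072  0.0273]
 [-0.004  -0.1152 -0.9933  1.4822]
 [ 0.      0.      0.      1.    ]] 51.552387563542425 251.96036029608592 189.9123499614862
punch [([0.6686, 0.0989, -0.0011], 0.87)]
dial_foot [([0.6889, -0.0114, 0.0801], 0.94)]
dial_grip [([0.6798, -0.0112, 0.1087], 0.64)]
dial_pointer [([0.6881, 0.0341, 0.0905], 0.66), ([0.6671, 0.0983, -0.0028], 0.63)]
board []
short_board [([0.5026, -0.2828, 0.0004], 0.78)]
throat_stop []
lever_grip [([0.61, 0.3242, 0.2278], 0.57)]
lever_hinge [([0.7667, 0.3307, 0.1041], 0.96)]
mug [([0.5417, 0.4683, 0.0035], 0.97), ([0.6865, 0.0317, 0.0914], 0.29)]
```

View pics/side0.png

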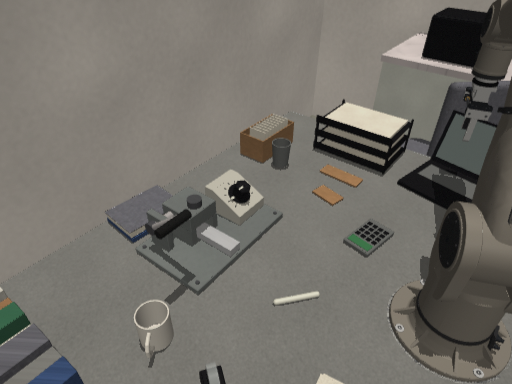

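View pics/top0.png

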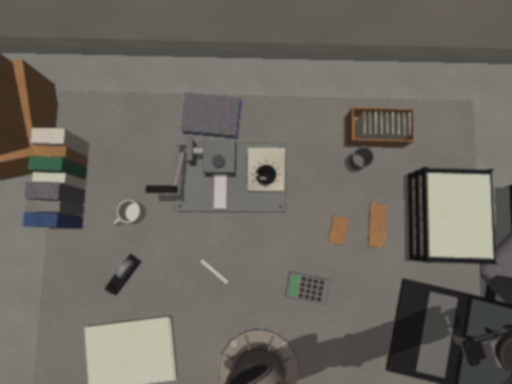

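```bash
cat > m.py <<'E'
from h import *
np.set_printoptions(precision=4,suppress=True)
for c in ['side','top']:
    im=cv2.imread(f'pics/{c}0.png'); Q=np.load(f'/tmp/{c}.npy'); hsv=cv2.cvtColor(im,cv2.COLOR_BGR2HSV)
    m=(hsv[...,1]>100)&(hsv[...,0]<25)&(np.abs(Q[...,2])<0.03)&(Q[...,0]>.3)&(Q[...,0]<.65)&(Q[...,1]<-.1)&(Q[...,1]>-.55)
    n,lab,st,ce=cv2.connectedComponentsWithStats(m.astype(np.uint8))
    for i in range(1,n):
        if st[i,4]>60:
            P=Q[lab==i]; rc=cv2.minAreaRect(P[:,:2].astype(np.float32)); print(c,'brown',rc,st[i,4],np.median(P[:,2]))
    # bed: whites at z .045
    m=(np.abs(Q[...,2]-.045)<.008)&(Q[...,0]>.45)&(Q[...,0]<.8)&(Q[...,1]>.05)&(Q[...,1]<.3)&(hsv[...,2]>140)
    P=Q[m]; print(c,'bed',len(P),cv2.minAreaRect(P[:,:2].astype(np.float32)),np.median(P[:,2]))
    m=(np.abs(Q[...,2]-.02)<.006)&(Q[...,0]>.45)&(Q[...,0]<.9)&(Q[...,1]>-.2)&(Q[...,1]<.4)
    P=Q[m]; print(c,'plate',len(P),cv2.minAreaRect(P[:,:2].astype(np.float32)),np.median(P[:,2]))
    x0,y0,x1,y1=(130,160,300,300) if c=='side' else (140,120,300,220)
    cv2.imwrite(f'pics/{c}0z.png',cv2.resize(im[y0:y1,x0:x1],None,fx=4.5,fy=4.5,interpolation=cv2.INTER_CUBIC)[:600,:800])
    m=(np.abs(Q[...,2]-.125)<.006)&(Q[...,0]>.6)&(Q[...,0]<.95)&(Q[...,1]>0)&(Q[...,1]<.3)
    P=Q[m]; print(c,'head',len(P),cv2.minAreaRect(P[:,:2].astype(np.float32)),np.median(P[:,2]))
E
python3 m.py
```

```text
side brown ((0.5229804515838623, -0.42162856459617615), (0.06456552445888519, 0.15978561341762543), 89.16145324707031) 389 0.010411652839629193
side brown ((0.5026315450668335, -0.2790850102901459), (0.0637369379401207, 0.10125875473022461), 74.99908447265625) 296 0.010260847434129139
side bed 398 ((0.6279497146606445, 0.15599624812602997), (0.11807093024253845, 0.04615069925785065), 1.4154610633850098) 0.045511345066590436
side plate 4366 ((0.7284789681434631, 0.12420736998319626), (0.3436059355735779, 0.41141200065612793), 0.9035019278526306) 0.020391188666774085
side head 912 ((0.7427319288253784, 0.14648690819740295), (0.3096939027309418, 0.13268686830997467), 82.42886352539062) 0.12535952280319357
top brown ((0.5229939222335815, -0.42497187852859497), (0.059274617582559586, 0.15650179982185364), 87.78843688964844) 662 0.011622446172032674
top brown ((0.5016338229179382, -0.2835454046726227), (0.05757737532258034, 0.09561371803283691), 77.91104888916016) 403 0.011954516979753693
top bed 377 ((0.6273080110549927, 0.15568670630455017), (0.11388798803091049, 0.04086094722151756), 2.166503429412842) 0.04604089262359845
top plate 3771 ((0.7290585041046143, 0.12447493523359299), (0.3406020402908325, 0.40755560994148254), 1.0847359895706177) 0.0208798028473407
top head 1070 ((0.7465830445289612, 0.14436489343643188), (0.3089120090007782, 0.1340423822402954), 81.5096664428711) 0.1259724919314189
```

View pics/side0z.png

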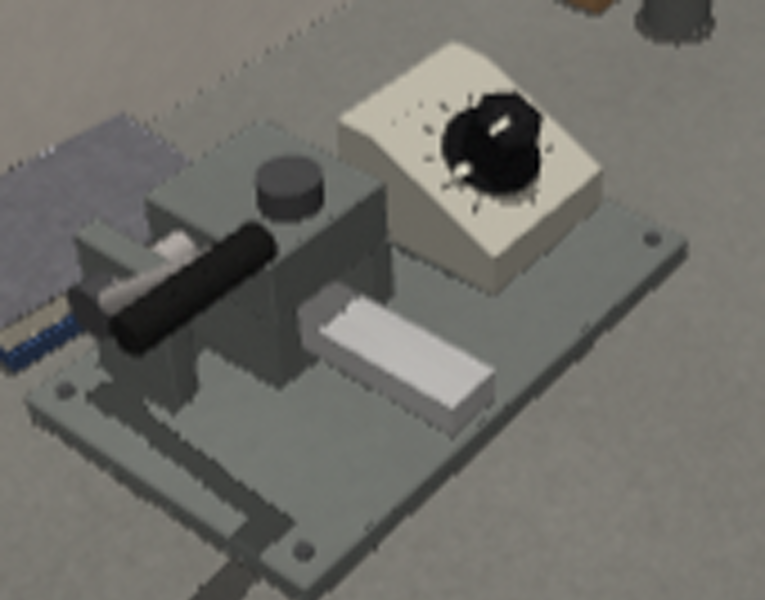

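View pics/top0z.png

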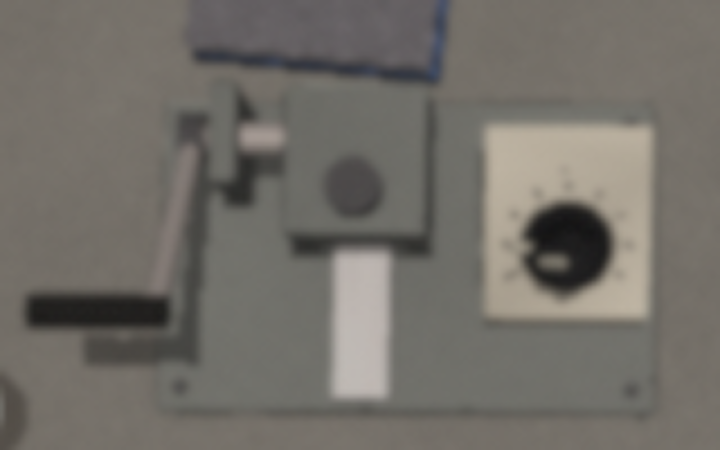

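```bash
cat > m2.py <<'E'
from h import *
np.set_printoptions(precision=4,suppress=True)
for c in ['side','top']:
    im=cv2.imread(f'pics/{c}0.png'); Q=np.load(f'/tmp/{c}.npy'); hsv=cv2.cvtColor(im,cv2.COLOR_BGR2HSV)
    # plate front edge: bin by y, min x with z within .02
    P=Q[(np.abs(Q[...,2]-.0205)<.005)&(Q[...,0]>.5)&(Q[...,0]<.62)]
    ys=np.arange(-.07,.31,.01); e=[]
    for y in ys:
        b=P[np.abs(P[:,1]-y)<.005]
        if len(b): e.append((y,b[:,0].min()))
    e=np.array(e); k=np.polyfit(e[:,0],e[:,1],1); res=e[:,1]-np.polyval(k,e[:,0]); print(c,'front x=%.4f at y=.1, yaw %.4f rms %.4f'%(np.polyval(k,.1),-k[0],res.std()))
    P=Q[(np.abs(Q[...,2]-.0205)<.005)&(Q[...,1]>-.12)&(Q[...,1]<.35)&(Q[...,0]>.57)&(Q[...,0]<.8)]
    for nm,f in (('right',np.min),('left',np.max)):
        e=[]
        for x in np.arange(.58,.78,.01):
            b=P[np.abs(P[:,0]-x)<.005]
            if len(b): e.append((x,f(b[:,1])))
        e=np.array(e);k=np.polyfit(e[:,0],e[:,1],1); print(c,nm,'y=%.4f at x=.67 yaw %.4f'%(np.polyval(k,.67),k[0]), (e[:,1]-np.polyval(k,e[:,0])).std())
    m=(np.abs(Q[...,2]-.0455)<.004)&(Q[...,0]>.55)&(Q[...,0]<.69)&(Q[...,1]>.12)&(Q[...,1]<.2)
    P=Q[m]; 
    e=[]
    for x in np.arange(.58,.68,.008):
        b=P[np.abs(P[:,0]-x)<.004]
        if len(b): e.append((x,(b[:,1].min()+b[:,1].max())/2))
    e=np.array(e);k=np.polyfit(e[:,0],e[:,1],1); print(c,'bedmid y=%.4f at .63 yaw %.4f'%(np.polyval(k,.63),k[0]),'minx',P[:,0].min(),np.median(P[:,2]))
    # panel plane
    m=(hsv[...,2]>130)&(Q[...,2]>.06)&(Q[...,2]<.12)&(Q[...,0]>.6)&(Q[...,0]<.78)&(Q[...,1]>-.09)&(Q[...,1]<.08)
    P=Q[m]
    for _ in range(5):
        ce=P.mean(0); n=np.linalg.svd(P-ce)[2][2]; n*=np.sign(n[2]); d=(P-ce)@n; P=P[np.abs(d)<max(.002,2*d.std())] if _<4 else P
    print(c,'panel n',n,'tilt',np.degrees(np.arccos(n[2])),'yaw',np.arctan2(-n[1],-n[0]),len(P),ce)
    # knob dark
    gray=hsv[...,2]
    D=(Q-ce)@n
    m=(gray<60)&(D>.035)&(D<.055)&(Q[...,0]>.6)&(Q[...,0]<.76)&(Q[...,1]>-.09)&(Q[...,1]<.07)
    K=Q[m]; d=(K-ce)@n; 
    top=K
    # project to panel
    F=top-np.outer((top-ce)@n,n)
    print(c,'knob top pts',len(K),'d med',np.median(d),'foot mean',F.mean(0),'mid',(F.max(0)+F.min(0))/2, F.max(0)-F.min(0))
    m=(gray<60)&(D>.001)&(D<.014)&(Q[...,0]>.6)&(Q[...,0]<.76)&(Q[...,1]>-.09)&(Q[...,1]<.07)
    F=Q[m]; print('skirt mid',(F.max(0)+F.min(0))/2,F.max(0)-F.min(0))
    m=(gray>130)&(D>.03)&(D<.06)&(Q[...,0]>.6)&(Q[...,0]<.76)&(Q[...,1]>-.09)&(Q[...,1]<.07)
    F=Q[m]; 
    if len(F)>2: print('line pts',len(F),F.mean(0),cv2.minAreaRect(F[:,:2].astype(np.float32)))
E
python3 m2.py
```

```text
side front x=0.5587 at y=.1, yaw 0.0200 rms 0.0010
side right y=0.0310 at x=.67 yaw 1.6987 0.0404323318904552
side left y=0.3279 at x=.67 yaw 0.0207 0.0005732807538057992
side bedmid y=0.1576 at .63 yaw 0.0195 minx 0.5662120378359004 0.0454078561332415
side panel n [-0.4233 -0.0105  0.9059] tilt 25.0506113670164 yaw 0.024860449997467945 686 [0.7047 0.003  0.0887]
side knob top pts 144 d med 0.04492379704785228 foot mean [ 0.6895 -0.0037  0.0815] mid [ 0.6895 -0.0059  0.0814] [0.0452 0.0513 0.0211]
skirt mid [ 0.6878 -0.0024  0.0883] [0.0652 0.0644 0.0354]
line pts 8 [0.6719 0.0042 0.1242] ((0.6720308661460876, 0.0043269069865345955), (0.004283019341528416, 0.019365133717656136), 11.916387557983398)
top front x=0.5609 at y=.1, yaw 0.0138 rms 0.0009
top right y=-0.0801 at x=.67 yaw 0.0195 0.0001688541485739757
top left y=0.3188 at x=.67 yaw 0.0171 0.00727645227266995
top bedmid y=0.1557 at .63 yaw 0.0326 minx 0.5701203666594263 0.04579338084436224
top panel n [-0.3985 -0.0033  0.9172] tilt 23.48570814291442 yaw 0.008155565111574933 951 [ 0.7145 -0.0067  0.0931]
top knob top pts 135 d med 0.045085169599076685 foot mean [ 0.6925 -0.0102  0.0836] mid [ 0.6918 -0.0082  0.0833] [0.0437 0.0457 0.019 ]
skirt mid [ 0.689  -0.009   0.0917] [0.054  0.0608 0.0329]
```

```bash
cat > g.py <<'E'
import sys
from h import *
# usage: g.py x y z yaw
x,y,z,yaw=map(float,sys.argv[1:5]); s=r.read_state()
Rm=R.from_euler('xyz',s['orientation']).as_matrix()
d=Rm.T@(np.array([x,y,z])-s['position'])
t=-(yaw-s['orientation'][2])
print('shift mm',np.round(d*1000,1),'turn',round((t+np.pi)%(2*np.pi)-np.pi,3),'| now',np.round(s['position'],4),np.round(s['orientation'],3),'j7',round(s['joint_positions'][6],2),'t',s['clock'],'F',np.round(s['force'],1),'gw',round(s['grip_width'],3))
E
python3 g.py .675 -.007 .2 .018
```

```text
shift mm [ 645.6 -478.     5.5] turn 0.268 | now [ 0.1903 -0.6476  0.2055] [-3.142 -0.     0.286] j7 -0.07 t 1.1 F [-0.4 -0.   0.1] gw 0.997
```

>>> play_rows:
  series:
    - [[645,-478,5],0.268,0.75]
    - [[645,-478,5],0.268,0.75]
    - [[645,-478,5],0.268,0.75]
    - [[645,-478,5],0.268,0.75]
    - [[645,-478,5],0.268,0.75]
    - [[645,-478,5],0.268,0.75]
    - [[645,-478,5],0.268,0.75]
    - [[645,-478,5],0.268,0.75]
  newtons: 50

```text
clock: 1.9
position: [0.4323, -0.327, 0.2033]
orientation: [3.141, -0.001, 0.018]
force: [1.1, -0.4, 0.0]
grip_width: 0.749
```

```bash
python3 g.py .675 -.007 .2 .018
```

```text
shift mm [ 248.3 -315.7    3.4] turn -0.0 | now [ 0.4323 -0.327   0.2033] [ 3.141e+00 -1.000e-03  1.800e-02] j7 -1.04 t 1.9 F [ 1.1 -0.4  0. ] gw 0.749
```

>>> play_rows:
  series:
    - [[248,-316,3],0,0.75]
    - [[248,-316,3],0,0.75]
    - [[248,-316,3],0,0.75]
    - [[248,-316,3],0,0.75]
    - [[248,-316,3],0,0.75]
    - [[248,-316,3],0,0.75]
    - [[248,-316,3],0,0.75]
    - [[248,-316,3],0,0.75]

```text
clock: 2.7
position: [0.6736, -0.0081, 0.2001]
orientation: [3.142, -0.0, 0.017]
force: [0.3, -0.9, 0.1]
grip_width: 0.751
```

>>> play_rows:
  series:
    - [[0,0,0],0,0.75]
    - [[0,0,0],0,0.75]
    - [[0,0,0],0,0.75]

```text
clock: 3.0
position: [0.6723, -0.0108, 0.1999]
orientation: [3.141, 0.0, 0.017]
force: [-1.0, -0.4, 0.2]
grip_width: 0.749
```

```bash
python3 g.py .675 -.007 .0940 .018; python3 - <<'E'
from h import *
s=shot('side','side1'); shot('top','top1')
im=cv2.imread('pics/side1.png'); cv2.imwrite('pics/side1z.png',cv2.resize(im[110:290,130:330],None,fx=3.3,fy=3.3,interpolation=cv2.INTER_CUBIC))
E
```

```text
shift mm [  2.8  -3.9 105.9] turn -0.001 | now [ 0.6723 -0.0108  0.1999] [3.141 0.    0.017] j7 -1.72 t 3.0 F [-1.  -0.4  0.2] gw 0.749
```

View pics/side1z.png

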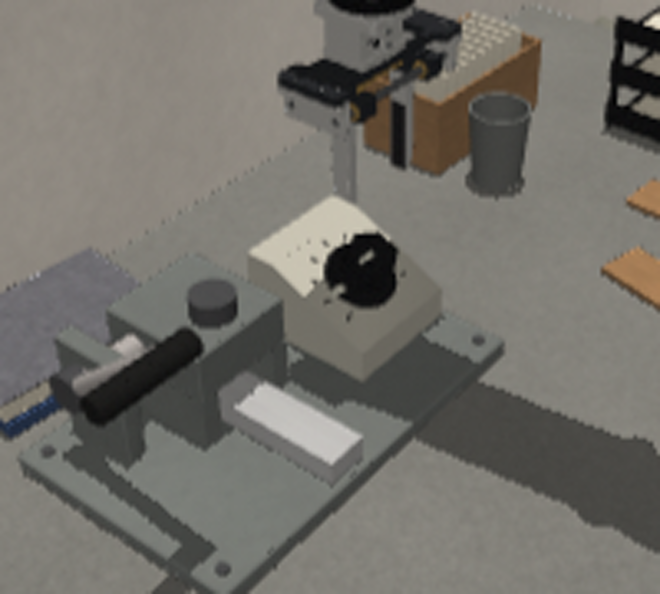

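>>> play_rows:
  series:
    - [[3,-4,40],0,0.75]
    - [[3,-4,70],0,0.75]
    - [[3,-4,90],0,0.75]
    - [[3,-4,106],0,0.75]
    - [[3,-4,106],0,0.75]
    - [[3,-4,106],0,0.75]

```text
clock: 3.7
position: [0.6759, -0.0061, 0.0948]
orientation: [-3.142, -0.001, 0.017]
force: [0.2, 0.6, 0.5]
grip_width: 0.751
```

```bash
python3 g.py .675 -.007 .0940 .018; python3 - <<'E'
from h import *
s=shot('side','side2'); shot('top','top2')
a=cv2.imread('pics/side2.png')[130:250,190:300]; b=cv2.imread('pics/top2.png')[100:220,210:320]
cv2.imwrite('pics/s2z.png',cv2.resize(np.hstack([a,b]),None,fx=3.5,fy=3.5,interpolation=cv2.INTER_CUBIC))
E
```

```text
shift mm [-0.9  0.8  0.8] turn -0.001 | now [ 0.6759 -0.0061  0.0948] [-3.142e+00 -1.000e-03  1.700e-02] j7 -1.75 t 3.7 F [0.2 0.6 0.5] gw 0.751
```

View pics/s2z.png

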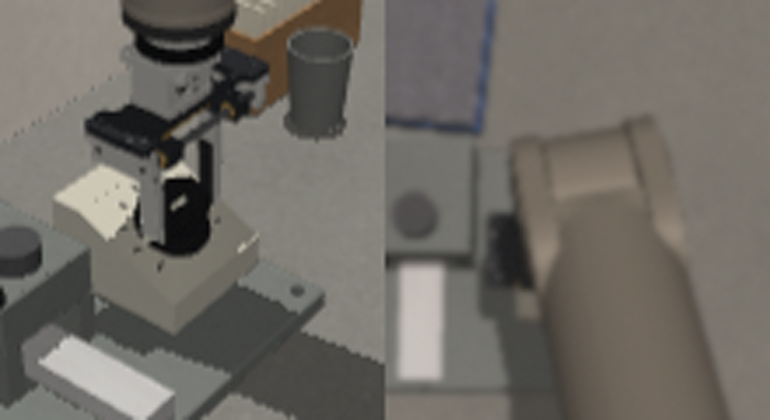

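>>> play_rows:
  series:
    - [[-1,0,-3],0,0.4]
    - [[-1,0,-3],0,0.4]
    - [[-1,0,-3],0,0.4]
    - [[-1,0,-3],0,0.4]
  newtons: 50

```text
clock: 4.2
position: [0.6749, -0.0081, 0.0978]
orientation: [3.139, -0.001, 0.016]
force: [-1.4, -12.0, 6.8]
grip_width: 0.486
```

>>> play_rows:
  series:
    - [[0,1.5,0],0.1,0.4]
    - [[0,1.5,0],0.2,0.4]
    - [[0,1.5,0],0.3,0.4]
    - [[0,1.5,0],0.4,0.4]
    - [[0,1.5,0],0.48,0.4]
    - [[0,1.5,0],0.48,0.4]

```text
clock: 4.8
position: [0.6748, -0.0068, 0.0986]
orientation: [-3.141, -0.001, -0.465]
force: [-8.4, -1.2, 15.7]
grip_width: 0.523
```

```bash
python3 - <<'E'
from h import *
s=shot('side','side3')
print(r.read_state()['wrist_torque'])
a=cv2.imread('pics/side3.png')[130:250,190:300]
cv2.imwrite('pics/s3z.png',cv2.resize(a,None,fx=5,fy=5,interpolation=cv2.INTER_CUBIC))
E
```

```text
[1.3177129  1.29386994 0.66294829]
```

View pics/s3z.png

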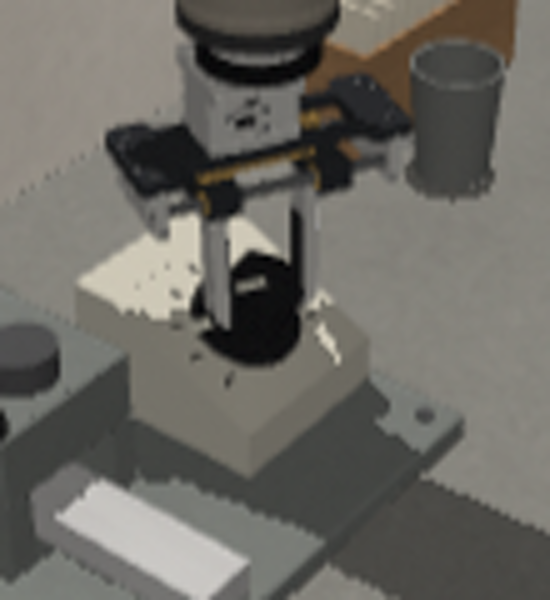

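>>> play_rows:
  series:
    - [[0,0,0],0,0.72]
    - [[0,0,-4],0,0.75]
    - [[0,0,-30],0,0.75]
    - [[0,0,-60],0,0.75]

```text
clock: 5.25
position: [0.6738, -0.0072, 0.1569]
orientation: [3.141, 0.002, -0.462]
force: [-0.6, 0.1, -0.1]
grip_width: 0.747
```

```bash
cat > dial.py <<'E'
import sys
from h import *
np.set_printoptions(precision=4,suppress=True)
nm=sys.argv[1]
s=shot('side',nm); im=s['frame']; Q=cloud(s)
foot=np.array([.690,-.007,.082]); yaw=.018; t=np.radians(26)
Rz=R.from_euler('z',yaw).as_matrix(); u=Rz@[np.cos(t),0,np.sin(t)]; l=Rz@[0,1,0]; n=Rz@[-np.sin(t),0,np.cos(t)]
def ang(p): d=p-foot; a=d@u,d@l; return np.degrees(np.arctan2(-a[1],a[0])), np.round((a[0],a[1],d@n),4)  # clockwise from 12
for d in tip_of('side','dial_pointer')[:2]:
    p=w(s,d['centre']); a,b=ang(p); print('net pointer clock deg',round(a,1),'setting',round((a+120)/30,2),b,round(d['conf'],2))
g=im.astype(int).max(2); D=(Q-foot); A=D@u;L=D@l;N=D@n
m=(g>110)&(N>.035)&(N<.055)&(np.hypot(A,L)<.024)
print('line px',m.sum(),[np.round(((ang(p)[0]+120)/30),2) for p in [np.nanmean(Q[m],0)]] if m.sum() else '')
if m.sum()>3:
    F=np.stack([A[m],L[m]],-1); c=F.mean(0); v=np.linalg.svd(F-c)[2][0]; a=np.degrees(np.arctan2(-v[1],v[0])); print('line dir setting',((a+120)/30)%12,((a+300)/30)%12,c)
u0,v0=map(int,proj(s,foot)); a=cv2.imread('pics/%s.png'%nm)[v0-50:v0+50,u0-50:u0+50]
cv2.imwrite('pics/%sz.png'%nm,cv2.resize(a,None,fx=6,fy=6,interpolation=cv2.INTER_CUBIC))
E
python3 dial.py d4
```

```text
line px 5 [np.float64(1.14)]
line dir setting 8.489549047741365 2.489549047741365 [0.0005 0.007 ]
```

View pics/d4z.png

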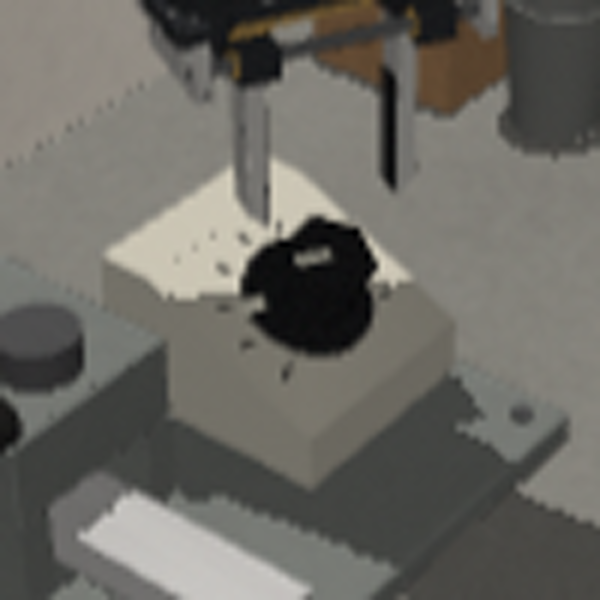

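```bash
python3 g.py .675 -.008 .157 .496
```

```text
shift mm [-1.2  1.6  4.3] turn -0.958 | now [ 0.6767 -0.0071  0.1613] [-3.139 -0.005 -0.462] j7 -2.16 t 5.35 F [ 0.4  0.4 -0.1] gw 0.745
```

>>> play_rows:
  series:
    - [[1,0,0],-0.15,0.75]
    - [[1,0,0],-0.3,0.75]
    - [[1,0,0],-0.45,0.75]
    - [[1,0,0],-0.6,0.75]
    - [[1,0,0],-0.75,0.75]
    - [[1,0,0],-0.9,0.75]
    - [[1,0,0],-0.96,0.75]
    - [[1,0,0],-0.96,0.75]

```text
clock: 6.15
position: [0.6754, -0.0079, 0.1568]
orientation: [-3.141, 0.0, 0.499]
force: [-0.1, -0.1, -0.2]
grip_width: 0.751
```

```bash
python3 g.py .675 -.008 .099 .496
```

```text
shift mm [-0.4 -0.  57.8] turn 0.003 | now [ 0.6754 -0.0079  0.1568] [-3.141  0.     0.499] j7 -1.29 t 6.15 F [-0.1 -0.1 -0.2] gw 0.751
```

>>> play_rows:
  series:
    - [[0,0,35],0,0.75]
    - [[0,0,58],0,0.75]
    - [[0,0,58],0,0.75]
    - [[0,0,58],0,0.4]
    - [[0,0,58],0,0.4]
    - [[0,0,58],0,0.4]
    - [[0,0,58],0,0.4]
    - [[0,0,58],0,0.4]
  newtons: 50

```text
clock: 6.95
position: [0.6767, -0.0083, 0.1004]
orientation: [3.14, -0.002, 0.497]
force: [2.8, -3.1, 2.6]
grip_width: 0.549
```

```bash
python3 g.py .675 -.008 .099 .496;python3 dial.py d5
```

```text
shift mm [-1.3 -1.1  1.4] turn 0.001 | now [ 0.6767 -0.0083  0.1004] [ 3.14e+00 -2.00e-03  4.97e-01] j7 -1.31 t 6.95 F [ 2.8 -3.1  2.6] gw 0.549
net pointer clock deg -70.4 setting 1.65 [0.0132 0.0372 0.0071] 0.55
line px 0
```

View pics/d5z.png

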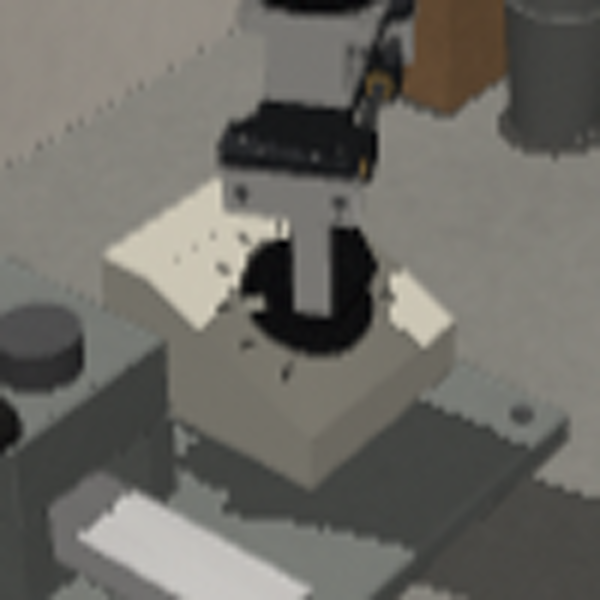

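>>> play_rows:
  series:
    - [[0,0,0],0.12,0.4]
    - [[0,0,0],0.24,0.4]
    - [[0,0,0],0.36,0.4]
    - [[0,0,0],0.48,0.4]
    - [[0,0,0],0.6,0.4]
    - [[0,0,0],0.72,0.4]
    - [[0,0,0],0.84,0.4]
    - [[0,0,0],0.96,0.4]

```text
clock: 7.85
position: [0.676, -0.0074, 0.1]
orientation: [-3.14, -0.001, -0.466]
force: [-3.7, -3.1, 6.7]
grip_width: 0.533
```

```bash
python3 g.py .675 -.008 .099 -.46;python3 dial.py d6
```

```text
shift mm [-0.6  1.   1. ] turn -0.006 | now [ 0.676  -0.0074  0.1   ] [-3.14e+00 -1.00e-03 -4.66e-01] j7 -2.16 t 7.85 F [-3.7 -3.1  6.7] gw 0.533
net pointer clock deg -16.2 setting 3.46 [0.0384 0.0112 0.0035] 0.89
line px 4 [np.float64(3.37)]
line dir setting 9.502060596737966 3.502060596737966 [0.0135 0.0046]
```

View pics/d6z.png

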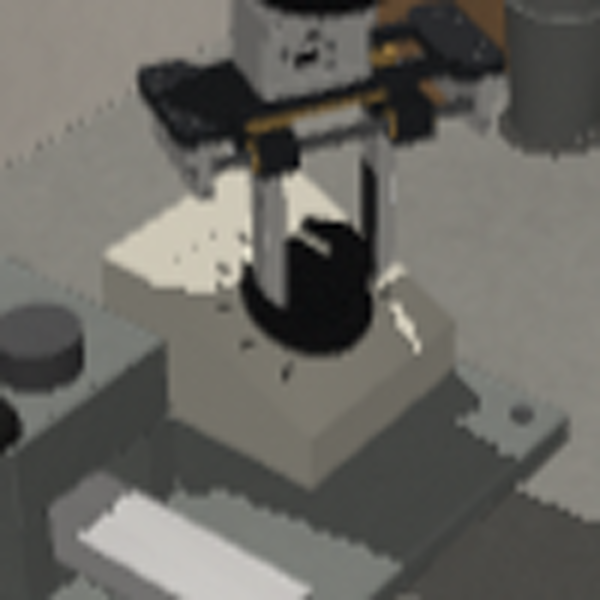

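>>> play_rows:
  series:
    - [[0,0,0],0.1,0.4]
    - [[0,0,0],0.15,0.4]
    - [[0,0,0],0.15,0.4]

```text
clock: 8.25
position: [0.6764, -0.0072, 0.1008]
orientation: [-3.14, -0.002, -0.61]
force: [-4.2, -1.4, 13.2]
grip_width: 0.533
```

```bash
python3 g.py .675 -.008 .099 -.46;python3 dial.py d7
```

```text
shift mm [-0.7  1.4  1.8] turn -0.15 | now [ 0.6764 -0.0072  0.1008] [-3.14e+00 -2.00e-03 -6.10e-01] j7 -2.29 t 8.25 F [-4.2 -1.4 13.2] gw 0.533
net pointer clock deg -2.8 setting 3.91 [0.0397 0.0019 0.0036] 0.92
line px 3 [np.float64(3.7)]
```

View pics/d7z.png

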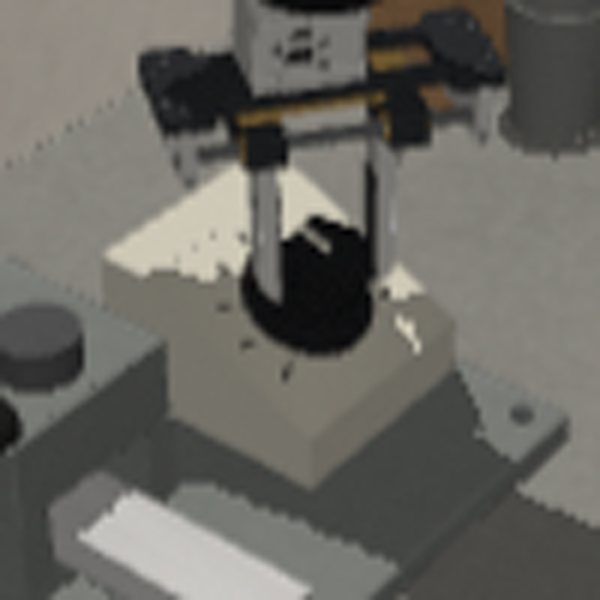

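>>> play_rows:
  series:
    - [[0,0,0],0,0.7]
    - [[0,0,-4],0,0.75]
    - [[0,0,-30],0,0.75]
    - [[0,0,-60],0,0.75]
    - [[0,0,-60],-0.15,0.75]
    - [[0,0,-60],-0.3,0.75]
    - [[0,0,-60],-0.45,0.75]
    - [[0,0,-60],-0.6,0.75]

```text
clock: 9.15
position: [0.6754, -0.0075, 0.1594]
orientation: [-3.141, -0.0, -0.004]
force: [-1.6, -0.0, 0.5]
grip_width: 0.752
```

```bash
python3 g.py .675 -.008 .099 .496;python3 dial.py d8
```

```text
shift mm [-0.4  0.5 60.4] turn -0.5 | now [ 0.6754 -0.0075  0.1594] [-3.141 -0.    -0.004] j7 -1.73 t 9.15 F [-1.6 -0.   0.5] gw 0.752
net pointer clock deg 1.5 setting 4.05 [ 0.0383 -0.001   0.0044] 0.76
net pointer clock deg -89.2 setting 1.03 [0.0045 0.343  0.1623] 0.45
line px 4 [np.float64(4.18)]
line dir setting 9.995249384142095 3.9952493841420953 [ 0.0133 -0.0013]
```

View pics/d8z.png

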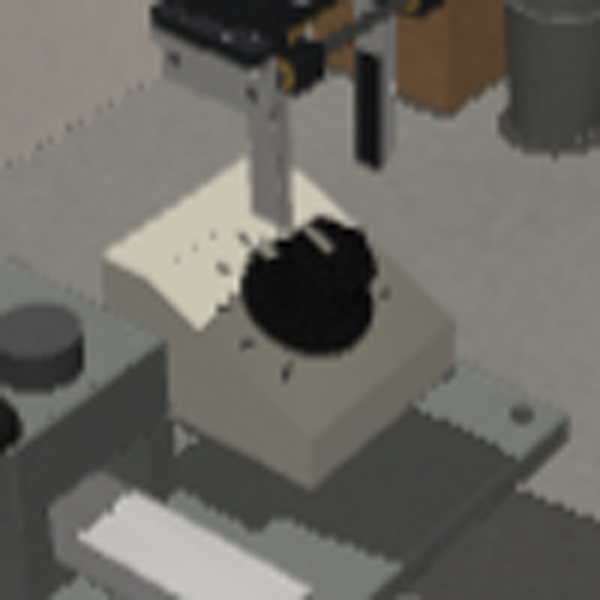

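>>> play_rows:
  series:
    - [[0,0,10],-0.15,0.75]
    - [[0,0,10],-0.3,0.75]
    - [[0,0,10],-0.45,0.75]
    - [[0,0,20],-0.5,0.75]
    - [[0,0,45],-0.5,0.75]
    - [[0,0,60],-0.5,0.75]
    - [[0,0,60],-0.5,0.75]

```text
clock: 9.95
position: [0.6741, -0.0077, 0.0968]
orientation: [-3.14, 0.003, 0.485]
force: [-0.1, -0.4, -0.1]
grip_width: 0.751
```

>>> play_rows:
  series:
    - [[0,0,0],0,0.4]
    - [[0,0,0],0,0.4]
    - [[0,0,0],0,0.4]
    - [[0,0,0],0,0.4]
    - [[0,0,0],0,0.4]

```text
clock: 10.45
position: [0.6765, -0.0085, 0.1001]
orientation: [3.14, -0.002, 0.487]
force: [2.8, -4.2, 2.9]
grip_width: 0.524
```

>>> play_rows:
  series:
    - [[0,0,0],0.12,0.4]
    - [[0,0,0],0.24,0.4]
    - [[0,0,0],0.36,0.4]
    - [[0,0,0],0.48,0.4]
    - [[0,0,0],0.52,0.4]
    - [[0,0,0],0.52,0.4]

```text
clock: 11.05
position: [0.6753, -0.008, 0.0994]
orientation: [3.141, 0.0, -0.034]
force: [-2.3, -4.1, 1.9]
grip_width: 0.49
```

```bash
python3 g.py .675 -.008 .099 .018;python3 dial.py d9
```

```text
shift mm [-0.3  0.   0.4] turn -0.052 | now [ 0.6753 -0.008   0.0994] [ 3.141  0.    -0.034] j7 -1.76 t 11.05 F [-2.3 -4.1  1.9] gw 0.49
net pointer clock deg 29.1 setting 4.97 [ 0.0364 -0.0203  0.0076] 0.56
line px 5 [np.float64(4.94)]
line dir setting 11.076785819828432 5.076785819828431 [ 0.0121 -0.0065]
```

View pics/d9z.png

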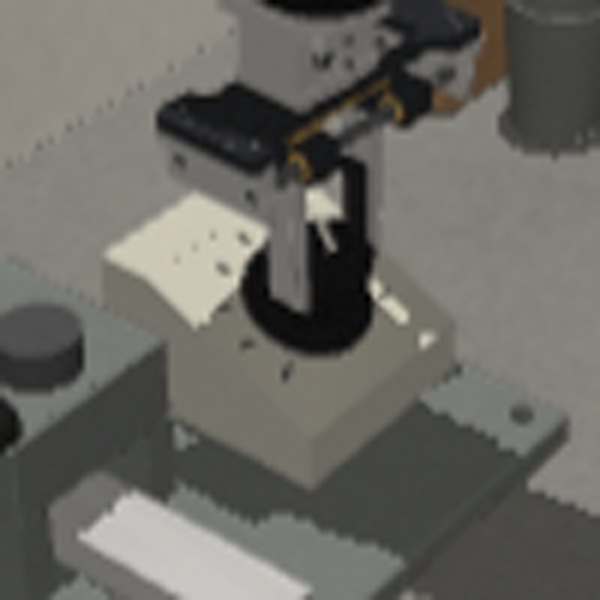

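>>> play_rows:
  series:
    - [[0,0,0],-0.03,0.7]
    - [[0,0,0],-0.03,0.75]
    - [[0,0,-30],-0.03,0.75]
    - [[0,0,-70],-0.03,0.75]
    - [[0,0,-110],-0.03,0.8]
    - [[0,0,-130],-0.03,0.8]

```text
clock: 11.75
position: [0.6767, -0.0072, 0.2331]
orientation: [-3.141, -0.004, -0.002]
force: [-0.5, -0.3, 0.5]
grip_width: 0.799
```

```bash
python3 dial.py d10; python3 g.py .523 -.44 .23 .018; python3 m.py | grep brown
```

```text
net pointer clock deg 31.7 setting 5.06 [ 0.0345 -0.0213  0.006 ] 0.87
line px 4 [np.float64(4.97)]
line dir setting 10.98410041058061 4.984100410580608 [ 0.0109 -0.0061]
shift mm [-153.3  433.1    1.8] turn -0.02 | now [ 0.6771 -0.0072  0.2329] [-3.141e+00 -6.000e-03 -2.000e-03] j7 -1.71 t 11.85 F [-0.2  0.   0.5] gw 0.8
side brown ((0.5229804515838623, -0.42162856459617615), (0.06456552445888519, 0.15978561341762543), 89.16145324707031) 389 0.010411652839629193
side brown ((0.5026315450668335, -0.2790850102901459), (0.0637369379401207, 0.10125875473022461), 74.99908447265625) 296 0.010260847434129139
top brown ((0.5229939222335815, -0.42497187852859497), (0.059274617582559586, 0.15650179982185364), 87.78843688964844) 662 0.011622446172032674
top brown ((0.5016338229179382, -0.2835454046726227), (0.05757737532258034, 0.09561371803283691), 77.91104888916016) 403 0.011954516979753693
```

View pics/d10z.png

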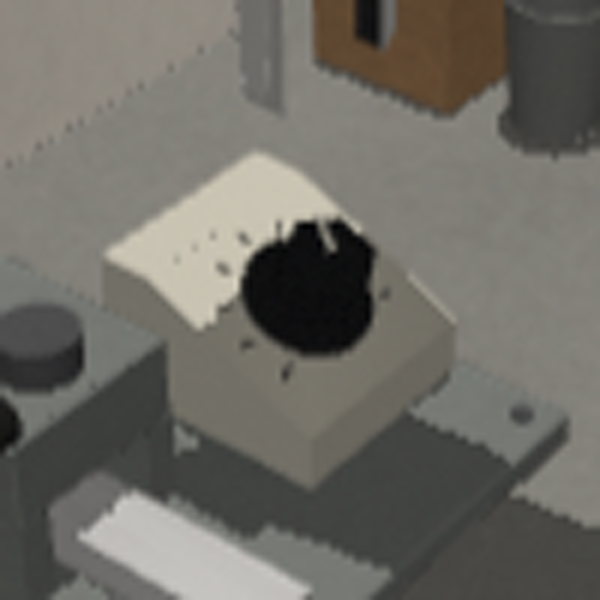

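```bash
python3 g.py .488 -.422 .10 -.027
```

```text
shift mm [-189.   415.3  131.6] turn 0.025 | now [ 0.6771 -0.0072  0.2329] [-3.141e+00 -6.000e-03 -2.000e-03] j7 -1.71 t 11.85 F [-0.2  0.   0.5] gw 0.8
```

>>> play_rows:
  series:
    - [[-188,414,20],0.025,1]
    - [[-188,414,20],0.025,1]
    - [[-188,414,20],0.025,1]
    - [[-188,414,20],0.025,1]
    - [[-188,414,20],0.025,1]
    - [[-188,414,20],0.025,1]
    - [[-188,414,20],0.025,1]
    - [[-188,414,20],0.025,1]
  newtons: 20

```text
clock: 12.65
position: [0.5082, -0.3724, 0.2107]
orientation: [-3.141, 0.0, -0.027]
force: [1.5, 0.1, -0.3]
grip_width: 0.999
```

```bash
python3 g.py .488 -.422 .08 -.027
```

```text
shift mm [-18.8  50.2 130.6] turn 0.0 | now [ 0.5082 -0.3724  0.2107] [-3.141  0.    -0.027] j7 -1.07 t 12.65 F [ 1.5  0.1 -0.3] gw 0.999
```

>>> play_rows:
  series:
    - [[-18,49,40],0,1]
    - [[-18,49,80],0,1]
    - [[-18,49,130],0,1]
    - [[-18,49,130],0,1]
    - [[-18,49,130],0,1]
    - [[-18,49,130],0,1]

```text
clock: 13.25
position: [0.4916, -0.42, 0.0839]
orientation: [3.14, -0.003, -0.026]
force: [1.2, -0.0, 0.3]
grip_width: 0.998
```

```bash
python3 g.py .488 -.422 .003 -.027; python3 - <<'E'
from h import *
s=shot('side','s11'); t=shot('top','t11')
a=cv2.imread('pics/s11.png')[110:230,280:400]; b=cv2.imread('pics/t11.png')[160:280,300:420]
cv2.imwrite('pics/s11z.png',cv2.resize(np.hstack([a,b]),None,fx=3.3,fy=3.3,interpolation=cv2.INTER_CUBIC))
E
```

```text
shift mm [-3.8  2.  80.9] turn 0.001 | now [ 0.4916 -0.42    0.0839] [ 3.14e+00 -3.00e-03 -2.60e-02] j7 -0.99 t 13.25 F [ 1.2 -0.   0.3] gw 0.998
```

View pics/s11z.png

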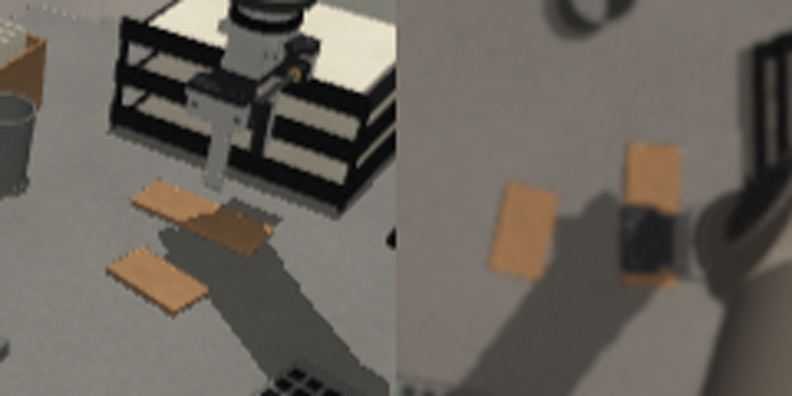

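>>> play_rows:
  series:
    - [[0,0,40],0,1]
    - [[0,0,65],0,1]
    - [[0,0,75],0,1]
    - [[0,0,75],0,1]

```text
clock: 13.75
position: [0.4902, -0.4194, 0.0066]
orientation: [-3.141, 0.0, -0.027]
force: [-0.2, -0.6, 0.0]
grip_width: 1.001
```

```bash
python3 g.py .488 -.422 .003 -.027
```

```text
shift mm [-2.2  2.6  3.6] turn 0.0 | now [ 0.4902 -0.4194  0.0066] [-3.141  0.    -0.027] j7 -0.99 t 13.75 F [-0.2 -0.6  0. ] gw 1.001
```

>>> play_rows:
  series:
    - [[-2,3,3],0,1]
    - [[-2,3,3],0,0.55]
    - [[-2,3,3],0,0.55]
    - [[-2,3,3],0,0.55]
    - [[-2,3,3],0,0.55]
    - [[-2,3,3],0,0.55]
    - [[-2,3,3],0,0.55]

```text
clock: 14.45
position: [0.4882, -0.4226, 0.0037]
orientation: [3.141, -0.0, -0.027]
force: [-0.9, 0.4, 4.8]
grip_width: 0.638
```

```bash
python3 g.py .488 -.422 .003 -.027
```

```text
shift mm [-0.2 -0.6  0.7] turn -0.0 | now [ 0.4882 -0.4226  0.0037] [ 3.141 -0.    -0.027] j7 -0.99 t 14.45 F [-0.9  0.4  4.8] gw 0.638
```

>>> play_rows:
  series:
    - [[0,0,-40],0,0.55]
    - [[0,0,-80],0,0.55]
    - [[0,0,-130],0,0.55]
    - [[0,0,-170],0,0.55]
    - [[0,0,-170],0,0.55]

```text
clock: 14.95
position: [0.4902, -0.4243, 0.1795]
orientation: [3.137, -0.007, -0.028]
force: [0.1, -0.5, -0.3]
grip_width: 0.642
```

```bash
python3 g.py .545 .156 .175 .018; python3 - <<'E'
from h import *
s=shot('side','s12'); t=shot('top','t12')
a=cv2.imread('pics/s12.png')[80:230,280:430]; b=cv2.imread('pics/t12.png')[130:280,300:450]
cv2.imwrite('pics/s12z.png',cv2.resize(np.hstack([a,b]),None,fx=2.6,fy=2.6,interpolation=cv2.INTER_CUBIC))
E
```

```text
shift mm [  38.8 -581.6    2. ] turn -0.046 | now [ 0.4902 -0.4243  0.1795] [ 3.137 -0.007 -0.028] j7 -0.98 t 14.95 F [ 0.1 -0.5 -0.3] gw 0.642
```

View pics/s12z.png

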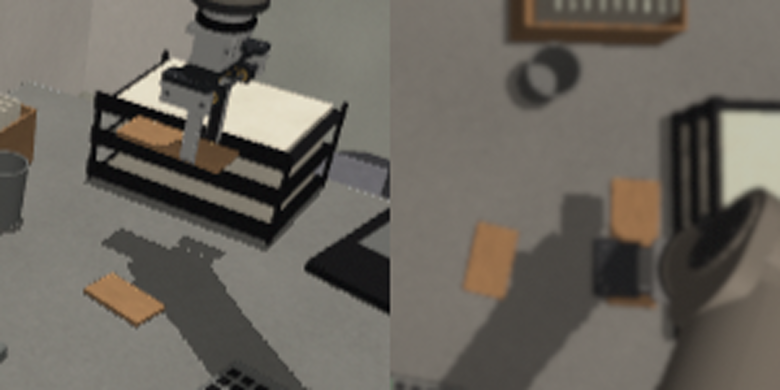

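Board is held level (side view around (180,140)), short board undisturbed. Moving it towards the bed.

>>> play_rows:
  series:
    - [[39,-581,-5],-0.046,0.55]
    - [[39,-581,-5],-0.046,0.55]
    - [[39,-581,-5],-0.046,0.55]
    - [[39,-581,-5],-0.046,0.55]
    - [[39,-581,-5],-0.046,0.55]
    - [[39,-581,-5],-0.046,0.55]
    - [[39,-581,-5],-0.046,0.55]
    - [[39,-581,-5],-0.046,0.55]

```text
clock: 15.85
position: [0.5246, -0.0224, 0.1753]
orientation: [-3.141, 0.002, 0.019]
force: [0.6, -0.1, 0.2]
grip_width: 0.637
```

```bash
python3 g.py .545 .156 .175 .018
```

```text
shift mm [  23.8 -178.     0.3] turn 0.001 | now [ 0.5246 -0.0224  0.1753] [-3.141e+00  2.000e-03  1.900e-02] j7 -1.69 t 15.85 F [ 0.6 -0.1  0.2] gw 0.637
```

>>> play_rows:
  series:
    - [[23,-177,0],0,0.55]
    - [[23,-177,0],0,0.55]
    - [[23,-177,0],0,0.55]
    - [[23,-177,30],0,0.55]
    - [[23,-177,70],0,0.55]
    - [[23,-177,95],0,0.55]
    - [[23,-177,110],0,0.55]
    - [[23,-177,110],0,0.55]

```text
clock: 16.65
position: [0.5436, 0.1524, 0.0643]
orientation: [3.141, 0.005, 0.019]
force: [-0.3, 0.2, -0.8]
grip_width: 0.635
```

```bash
python3 g.py .545 .156 .053 .018; cat > bd.py <<'E'
import sys
from h import *
np.set_printoptions(precision=4,suppress=True)
for c in ['side','top']:
    s=shot(c,sys.argv[1]+c); Q=cloud(s); im=s['frame']; hsv=cv2.cvtColor(im,cv2.COLOR_RGB2HSV)
    m=(hsv[...,1]>80)&(hsv[...,0]<25)&(Q[...,2]>.03)&(Q[...,2]<.12)&(Q[...,0]>.4)&(Q[...,0]<.76)&(Q[...,1]>.08)&(Q[...,1]<.24)
    P=Q[m]
    if len(P)<10: print(c,'few',len(P)); continue
    print(c,len(P),'rect',cv2.minAreaRect(P[:,:2].astype(np.float32)),'z med',np.median(P[:,2]),'xmin/max',P[:,0].min(),P[:,0].max())
    A=np.c_[P[:,0]-.64,P[:,1]-.158,np.ones(len(P))]; k=np.linalg.lstsq(A,P[:,2],rcond=None)[0]; print('  z plane slopes',k)
    for d in tip_of(c,'board')[:2]: print('  net',w(s,d['centre']),d['conf'])
a=cv2.imread('pics/%sside.png'%sys.argv[1])[150:300,120:280]; b=cv2.imread('pics/%stop.png'%sys.argv[1])[100:250,150:310]
cv2.imwrite('pics/%sz.png'%sys.argv[1],cv2.resize(np.hstack([a,b]),None,fx=2.5,fy=2.5,interpolation=cv2.INTER_CUBIC))
E
python3 bd.py b1
```

```text
shift mm [ 1.5 -3.5 11.2] turn 0.001 | now [0.5436 0.1524 0.0643] [3.141 0.005 0.019] j7 -2.08 t 16.65 F [-0.3  0.2 -0.8] gw 0.635
side 509 rect ((0.5791254639625549, 0.15417610108852386), (0.1612195521593094, 0.06148087605834007), 0.5936115980148315) z med 0.07049504640333215 xmin/max 0.49866476748935606 0.6594775376497805
  z plane slopes [-0.0047 -0.0252  0.0701]
  net [0.5787 0.1532 0.0642] 0.93
top 74 rect ((0.638015627861023, 0.12854844331741333), (0.053250301629304886, 0.026494545862078667), 32.05539321899414) z med 0.07399798693004411 xmin/max 0.6084190084140191 0.6597934132383387
  z plane slopes [-0.0088  0.1108  0.0766]
  net [0.582  0.159  0.0647] 0.43
```

View pics/b1z.png

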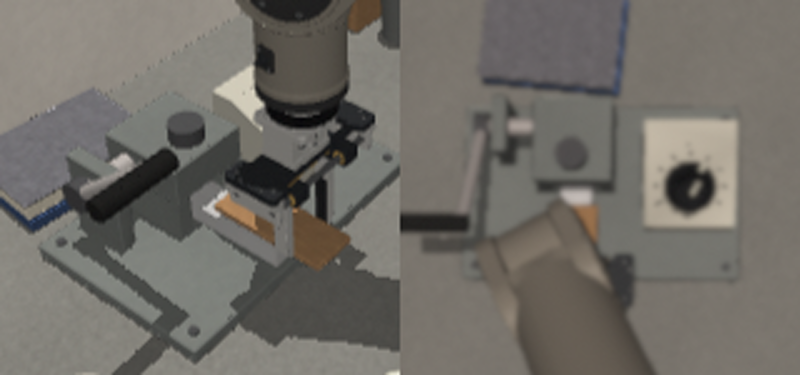

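>>> play_rows:
  series:
    - [[1,-3.5,6],0,0.55]
    - [[1,-3.5,11],0,0.55]
    - [[20,-3.5,12],0,0.55]
    - [[40,-4,12],0,0.55]
    - [[60,-4,12],0,0.55]
    - [[75,-4,12],0,0.55]
    - [[80,-4,12],0,0.55]
    - [[80,-4,12],0,0.55]

```text
clock: 17.65
position: [0.6253, 0.1585, 0.0546]
orientation: [-3.141, 0.0, 0.019]
force: [-0.6, -0.3, 0.0]
grip_width: 0.632
```

```bash
python3 g.py .6385 .1575 .050 .018; python3 bd.py b2
```

```text
shift mm [13.2  1.3  4.6] turn 0.001 | now [0.6253 0.1585 0.0546] [-3.141  0.     0.019] j7 -2.05 t 17.65 F [-0.6 -0.3  0. ] gw 0.632
side 397 rect ((0.639941930770874, 0.15964162349700928), (0.11957874149084091, 0.06312169879674911), 0.14102685451507568) z med 0.06108476254746187 xmin/max 0.580135128851604 0.6996770412156045
  z plane slopes [ 0.0027 -0.0059  0.061 ]
  net [0.6575 0.1577 0.054 ] 0.89
top few 0
```

View pics/b2z.png

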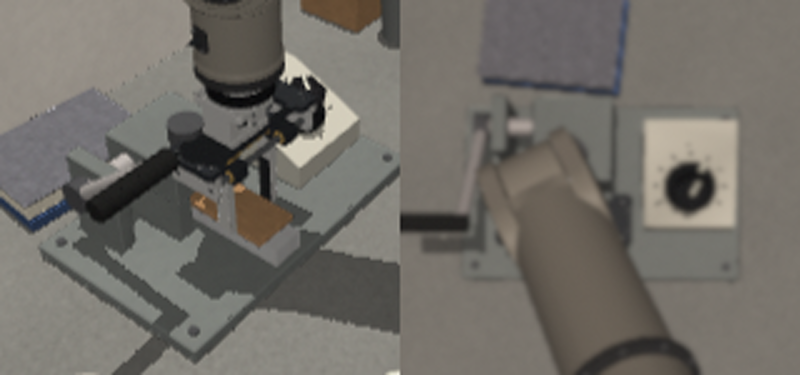

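>>> play_rows:
  series:
    - [[4,1,3],0,0.55]
    - [[8,1,4.5],0,0.55]
    - [[12,1,4.5],0,0.55]
    - [[12,1,4.5],0,0.55]

```text
clock: 18.2
position: [0.6362, 0.1575, 0.0496]
orientation: [3.141, 0.003, 0.019]
force: [-6.3, -1.5, -0.3]
grip_width: 0.638
```

>>> play_rows:
  series:
    - [[2,0,0.5],0,0.55]
    - [[4,0,0.5],0,0.55]
    - [[4,0,0.5],0,0.55]

```text
clock: 18.5
position: [0.6375, 0.1572, 0.0486]
orientation: [3.14, 0.008, 0.019]
force: [-20.3, -2.2, 6.6]
grip_width: 0.635
```

```bash
python3 g.py .6385 .1575 .050 .018; python3 bd.py b3
```

```text
shift mm [ 1.  -0.3 -1.4] turn 0.001 | now [0.6375 0.1572 0.0486] [3.14  0.008 0.019] j7 -2.04 t 18.5 F [-20.3  -2.2   6.6] gw 0.635
side 386 rect ((0.6436857581138611, 0.158186674118042), (0.07636109739542007, 0.11250568926334381), 79.02197265625) z med 0.05545314488198699 xmin/max 0.5899641874204418 0.7047284760445328
  z plane slopes [0.0062 0.0103 0.0554]
  net [0.6709 0.1569 0.0459] 0.85
top few 0
```

>>> play_rows:
  series:
    - [[-1.5,0,-0.5],0,0.55]
    - [[-1.5,0,-0.5],0,0.75]
    - [[-1.5,0,-0.5],0,0.85]
    - [[-1.5,0,-0.5],0,0.85]
    - [[-1.5,0,-0.5],0,0.85]

```text
clock: 19.15
position: [0.6401, 0.1579, 0.0505]
orientation: [-3.141, -0.001, 0.019]
force: [-0.2, -0.6, -0.1]
grip_width: 0.845
```

```bash
python3 g.py .6385 .1575 .050 .018; python3 bd.py b4
```

```text
shift mm [-1.6  0.4  0.5] turn 0.001 | now [0.6401 0.1579 0.0505] [-3.141e+00 -1.000e-03  1.900e-02] j7 -2.04 t 19.15 F [-0.2 -0.6 -0.1] gw 0.845
side 421 rect ((0.6444979310035706, 0.15876784920692444), (0.07635125517845154, 0.11503086984157562), 78.63471984863281) z med 0.05548965199493161 xmin/max 0.5900130482220777 0.7051909901720188
  z plane slopes [0.0005 0.0012 0.0552]
  net [0.6736 0.159  0.0468] 0.88
top few 0
```

View pics/b4z.png

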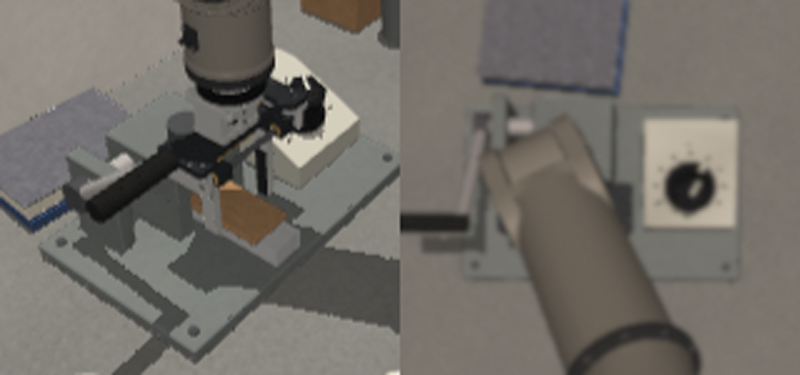

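>>> play_rows:
  series:
    - [[0,0,-20],0,0.85]
    - [[0,0,-60],0,0.85]
    - [[0,0,-110],0,0.85]
    - [[0,0,-160],0,0.85]
    - [[-60,30,-210],0,0.85]
    - [[-100,60,-260],0,0.5]
    - [[-100,60,-260],0,0.1]
    - [[-100,60,-260],0,0]

```text
clock: 20.1
position: [0.5401, 0.094, 0.3154]
orientation: [-3.142, -0.006, 0.017]
force: [0.5, 0.6, -0.0]
grip_width: 0.633
```

```bash
python3 g.py .6 .3 .3 .018; python3 bd.py b5; python3 dial.py d20; python3 - <<'E'
from h import *
for c in ['side','top']:
    s=snapshot(c); Q=cloud(s)
    for t in ['lever_grip','lever_hinge','mug','short_board']:
        print(c,t,[(np.round(w(s,d['centre']),4),round(d['conf'],2)) for d in tip_of(c,t)[:2]])
    m=(s['frame'].max(2)<50)&(Q[...,2]>.17)&(Q[...,2]<.28)&(Q[...,0]>.5)&(Q[...,0]<.7)&(Q[...,1]>.24)&(Q[...,1]<.42)
    P=Q[m]; print(len(P),cv2.minAreaRect(P[:,:2].astype(np.float32)),P.min(0),P.max(0))
E
```

```text
shift mm [  63.2 -205.    15.8] turn -0.001 | now [0.5401 0.094  0.3154] [-3.142 -0.006  0.017] j7 -1.89 t 20.1 F [ 0.5  0.6 -0. ] gw 0.633
side 552 rect ((0.6479718685150146, 0.15090420842170715), (0.07822678983211517, 0.11417955905199051), 89.34336853027344) z med 0.05520012033097349 xmin/max 0.5909006633840966 0.7048529331688937
  z plane slopes [0.0037 0.0043 0.0551]
  net [0.673  0.1616 0.0474] 0.95
top 12 rect ((0.6877652406692505, 0.17573924362659454), (0.0062150973826646805, 0.019480617716908455), 17.447551727294922) z med 0.0560776551869091 xmin/max 0.6818802277542592 0.6901766139036632
  z plane slopes [0.1468 0.1061 0.0467]
  net [0.5456 0.4699 0.0021] 0.37
net pointer clock deg 30.1 setting 5.0 [ 0.0345 -0.0201  0.0051] 0.92
line px 8 [np.float64(5.04)]
line dir setting 11.125018255979152 5.125018255979152 [ 0.0122 -0.0074]
side lever_grip [(array([0.6159, 0.3312, 0.2316]), 0.62)]
side lever_hinge [(array([0.7632, 0.3336, 0.1028]), 0.71)]
side mug [(array([0.5494, 0.4746, 0.002 ]), 0.68), (array([ 4.990e-01, -2.808e-01,  4.000e-04]), 0.38)]
side short_board [(array([ 5.009e-01, -2.822e-01, -1.000e-04]), 0.74), (array([ 0.5496,  0.4739, -0.0007]), 0.67)]
411 ((0.6076397895812988, 0.32806989550590515), (0.09807905554771423, 0.02329445444047451), 88.73785400390625) [0.59671919 0.27915951 0.21860226] [0.62036394 0.37717519 0.2451527 ]
top lever_grip [(array([0.6091, 0.3259, 0.2269]), 0.82)]
top lever_hinge [(array([0.7631, 0.3332, 0.1017]), 0.78)]
top mug [(array([0.5436, 0.4698, 0.0035]), 0.91), (array([ 0.6795, -0.0112,  0.1121]), 0.74)]
top short_board [(array([ 0.5047, -0.2827,  0.0008]), 0.94)]
173 ((0.6104032397270203, 0.32191717624664307), (0.016483472660183907, 0.09286876767873764), 1.3383128643035889) [0.6011934  0.27541452 0.23211509] [0.61896875 0.36823616 0.24909207]
```

View pics/b5z.png

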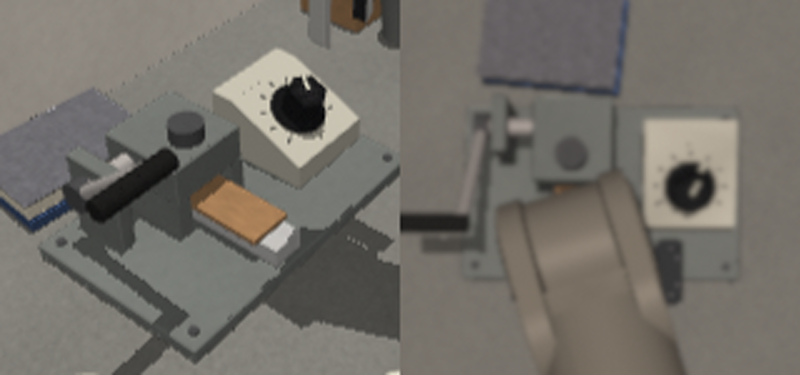

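```bash
python3 - <<'E'
from h import *
s=shot('side','b6'); Q=cloud(s); hsv=cv2.cvtColor(s['frame'],cv2.COLOR_RGB2HSV)
m=(hsv[...,1]>80)&(hsv[...,0]<25)&(abs(Q[...,2]-.055)<.004)&(Q[...,0]>.57)&(Q[...,0]<.70)&(Q[...,1]>.08)&(Q[...,1]<.24)
P=Q[m]
for x in np.arange(.595,.69,.008):
    b=P[abs(P[:,0]-x)<.004]; print(round(x,3),len(b),b[:,1].min().round(4),b[:,1].max().round(4),((b[:,1].min()+b[:,1].max())/2).round(4))
for y in np.arange(.13,.19,.008):
    b=P[abs(P[:,1]-y)<.004]; print('y',round(y,3),b[:,0].min().round(4))
a=cv2.imread('pics/b6.png')[200:270,180:260]; cv2.imwrite('pics/b6z.png',cv2.resize(a,None,fx=8,fy=8,interpolation=cv2.INTER_CUBIC))
E
```

```text
0.595 45 0.1298 0.1875 0.1587
0.603 38 0.1282 0.1872 0.1577
0.611 37 0.1279 0.1881 0.158
0.619 41 0.1314 0.1884 0.1599
0.627 37 0.1286 0.1871 0.1578
0.635 41 0.1307 0.1885 0.1596
0.643 35 0.1298 0.1877 0.1587
0.651 39 0.1286 0.1891 0.1589
0.659 35 0.1282 0.1891 0.1587
0.667 42 0.1301 0.1882 0.1591
0.675 34 0.1303 0.1883 0.1593
0.683 35 0.1307 0.1874 0.1591
y 0.13 0.5928
y 0.138 0.5911
y 0.146 0.5922
y 0.154 0.5917
y 0.162 0.5926
y 0.17 0.5912
y 0.178 0.5931
y 0.186 0.591
```

View pics/b6z.png

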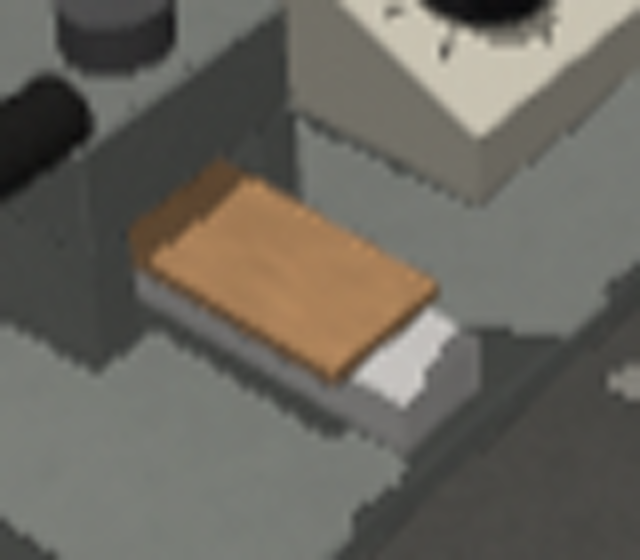

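```bash
python3 g.py .608 .328 .285 .018; python3 -c "
import numpy as np
for a in [40,34,28,22,16,10,4.5]:
    t=np.radians(a); print(a, round(763-200*np.cos(t),1), round(113+200*np.sin(t),1))"
```

```text
shift mm [  71.4 -230.8   25.4] turn 0.001 | now [0.5409 0.0959 0.3104] [-3.142 -0.     0.019] j7 -1.89 t 20.95 F [ 0.4 -0.5 -0.8] gw 0.007
40 609.8 241.6
34 597.2 224.8
28 586.4 206.9
22 577.6 187.9
16 570.7 168.1
10 566.0 147.7
4.5 563.6 128.7
```

>>> play_rows:
  series:
    - [[70,-233,0],0,0]
    - [[70,-233,0],0,0]
    - [[70,-233,0],0,0]
    - [[70,-233,0],0,0]
    - [[70,-233,0],0,0]
    - [[70,-233,0],0,0]
    - [[70,-233,15],0,0]
    - [[70,-233,25],0,0]
  newtons: 20

```text
clock: 21.75
position: [0.6065, 0.3287, 0.2838]
orientation: [3.141, 0.001, 0.018]
force: [1.1, -0.4, -0.9]
grip_width: 0.008
```

```bash
python3 g.py .608 .328 .243 .018; python3 bd.py l1
```

```text
shift mm [ 1.5  0.7 40.8] turn -0.0 | now [0.6065 0.3287 0.2838] [3.141e+00 1.000e-03 1.800e-02] j7 -2.26 t 21.75 F [ 1.1 -0.4 -0.9] gw 0.008
side 553 rect ((0.6480449438095093, 0.15062297880649567), (0.0783907100558281, 0.11507371068000793), 88.76802062988281) z med 0.05539730461168757 xmin/max 0.5908635444250123 0.7061465559992868
  z plane slopes [0.0055 0.0095 0.0553]
  net [0.6757 0.1585 0.0472] 0.87
top 437 rect ((0.6424431800842285, 0.15669365227222443), (0.09617599844932556, 0.05772332102060318), 1.2584478855133057) z med 0.05605001148900901 xmin/max 0.5938609669355219 0.6907257008315171
  z plane slopes [-0.0069  0.0075  0.0561]
  net [0.6696 0.1609 0.0464] 0.6
```

View pics/l1z.png

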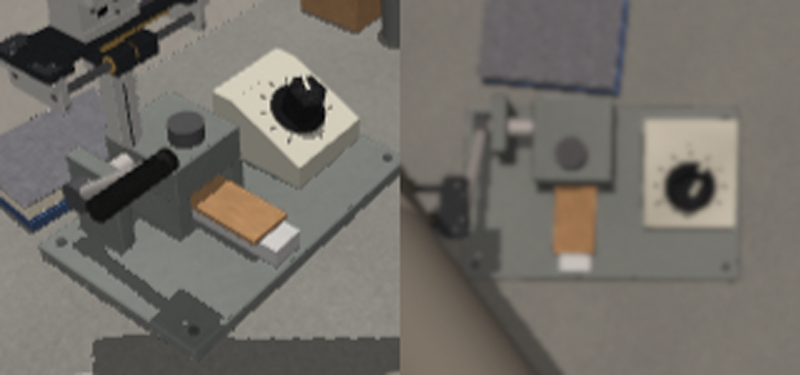

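>>> play_rows:
  series:
    - [[2,0,25],0,0]
    - [[2,0,40],0,0]
    - [[-3,0,50],0,0]
    - [[-9,0,60],0,0]
    - [[-15,0,69],0,0]
    - [[-20,0,78],0,0]
    - [[-20,0,78],0,0]

```text
clock: 22.65
position: [0.5849, 0.3297, 0.207]
orientation: [3.141, 0.002, 0.019]
force: [-6.6, -1.0, 8.0]
grip_width: 0.008
```

```bash
python3 g.py .5636 .328 .1287 .018; python3 bd.py l2
```

```text
shift mm [-21.2   1.2  78.3] turn 0.001 | now [0.5849 0.3297 0.207 ] [3.141e+00 2.000e-03 1.900e-02] j7 -2.3 t 22.65 F [-6.6 -1.   8. ] gw 0.008
side 534 rect ((0.6485573053359985, 0.15071584284305573), (0.07833173871040344, 0.11548930406570435), 88.98089599609375) z med 0.05536542184200832 xmin/max 0.5907982876799317 0.7059140726732569
  z plane slopes [0.0038 0.0011 0.0552]
  net [0.6708 0.1588 0.0457] 0.67
top 436 rect ((0.6422998905181885, 0.15690329670906067), (0.0957915410399437, 0.05803869664669037), 1.5386523008346558) z med 0.05625087870765999 xmin/max 0.5936775171591326 0.69093451173337
  z plane slopes [0.0008 0.0116 0.0563]
  net [0.6725 0.1633 0.0458] 0.95
  net [ 0.6789 -0.0096  0.1094] 0.22
```

View pics/l2z.png

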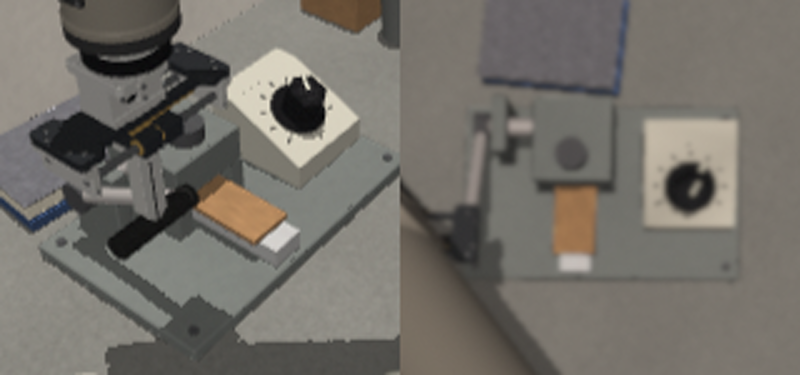

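>>> play_rows:
  series:
    - [[-7,0,12],0,0]
    - [[-12,0,24],0,0]
    - [[-16,0,36],0,0]
    - [[-19,0,48],0,0]
    - [[-21,0,60],0,0]
    - [[-22,0,70],0,0]
    - [[-22,0,77],0,0]
    - [[-22,0,77],0,0]

```text
clock: 23.65
position: [0.5634, 0.3296, 0.1301]
orientation: [3.142, 0.001, 0.019]
force: [-5.9, 0.0, 7.1]
grip_width: 0.004
```

```bash
python3 g.py .5636 .328 .1287 .018; python3 bd.py l3
```

```text
shift mm [0.2 1.6 1.4] turn 0.001 | now [0.5634 0.3296 0.1301] [3.142e+00 1.000e-03 1.900e-02] j7 -2.34 t 23.65 F [-5.9  0.   7.1] gw 0.004
side 463 rect ((0.6404185891151428, 0.15044306218624115), (0.07835514098405838, 0.10045919567346573), 89.03543853759766) z med 0.05526291054964938 xmin/max 0.5906974810896362 0.6902575581858171
  z plane slopes [-0.0004  0.0069  0.0551]
  net [0.6732 0.1575 0.0466] 0.96
  net [ 0.7156 -0.0275  0.105 ] 0.6
top 436 rect ((0.6425314545631409, 0.15666401386260986), (0.0958675891160965, 0.0580863319337368), 1.3956869840621948) z med 0.0561271870142811 xmin/max 0.5939265187980532 0.6906583127700814
  z plane slopes [-0.0003  0.0071  0.0563]
  net [0.6718 0.1641 0.0477] 0.73
```

View pics/l3z.png

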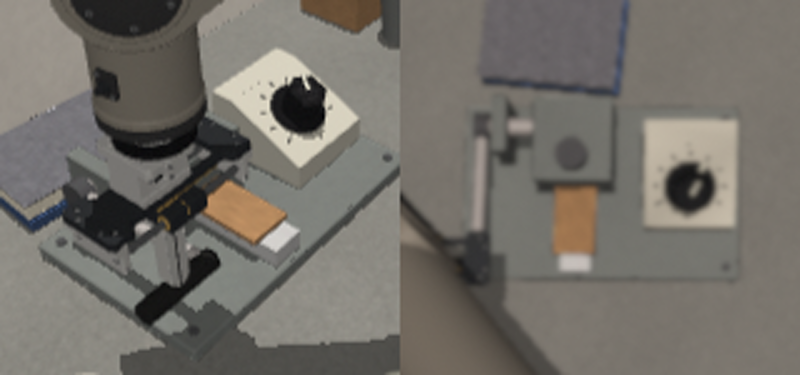

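>>> play_rows:
  series:
    - [[0,0,2],0,0]
    - [[0,0,4],0,0]
    - [[0,0,6],0,0]
    - [[0,0,6],0,0]

```text
clock: 24.25
position: [0.5639, 0.3298, 0.127]
orientation: [-3.141, -0.0, 0.019]
force: [-16.0, -6.4, 33.3]
grip_width: 0.004
```

```bash
python3 - <<'E'
from h import *
s=shot('side','l4'); print(r.read_state()['force'])
for t in ['lever_grip','lever_hinge']: print(t,[(np.round(w(s,d['centre']),4),d['conf']) for d in tip_of('side',t)[:2]])
E
```

```text
[-15.26738806  -6.7502269   33.14942519]
lever_grip [(array([0.5687, 0.3328, 0.1172]), 0.84)]
lever_hinge [(array([0.7636, 0.3355, 0.1044]), 0.85)]
```

>>> play_rows:
  series:
    - [[0,0,-6],0,0]
    - [[0,0,-20],0,0]
    - [[2,0,-36],0,0]
    - [[6,0,-55],0,0]
    - [[12,0,-73],0,0]
    - [[21,0,-90],0,0]
    - [[33,0,-105],0,0]
    - [[44,0,-120],0,0]

```text
clock: 25.2
position: [0.6089, 0.3301, 0.2462]
orientation: [-3.141, -0.001, 0.019]
force: [-0.2, -0.0, 0.1]
grip_width: 0.001
```

>>> play_rows:
  series:
    - [[0,0,-30],0,0]
    - [[0,0,-70],0,0]
    - [[-30,60,-90],0,0]
    - [[-50,90,-90],0,0]
    - [[-50,110,-90],0,0]
    - [[-50,110,-90],0,0]

```text
clock: 25.8
position: [0.5607, 0.2151, 0.336]
orientation: [3.14, -0.002, 0.014]
force: [-0.2, -0.1, 0.7]
grip_width: 0.004
```

```bash
python3 bd.py f1; python3 dial.py f2; python3 - <<'E'
from h import *
st=r.read_state(); print(st['position'],st['force'],st['clock'])
for c in ['side','top']:
    s=shot(c,'f3'+c)
    for t in ['lever_grip','mug','short_board','dial_pointer']: print(c,t,[(np.round(w(s,d['centre']),4),round(d['conf'],2)) for d in tip_of(c,t)[:1]])
    Q=cloud(s)
    m=(s['frame'].max(2)<50)&(Q[...,2]>.1)&(Q[...,2]<.28)&(Q[...,0]>.5)&(Q[...,0]<.7)&(Q[...,1]>.27)&(Q[...,1]<.42)
    P=Q[m]; print(len(P),P.min(0),P.max(0))
E
```

```text
side 549 rect ((0.6483132839202881, 0.1498376727104187), (0.1136498972773552, 0.0791027694940567), 0.3609805703163147) z med 0.055424015049097775 xmin/max 0.5913219247364797 0.7051865564271529
  z plane slopes [0.0025 0.0087 0.0553]
  net [0.6705 0.1575 0.0473] 0.87
top 385 rect ((0.6426532864570618, 0.1553226262331009), (0.09584380686283112, 0.0552959069609642), 2.0639281272888184) z med 0.055859555051630094 xmin/max 0.5947724334246024 0.6906520080697176
  z plane slopes [-0.002   0.0006  0.0558]
  net [0.6725 0.1615 0.0443] 0.92
  net [ 0.5053 -0.284  -0.0012] 0.18
net pointer clock deg -46.4 setting 2.45 [0.0027 0.0028 0.0327] 0.65
net pointer clock deg 31.8 setting 5.06 [ 0.0349 -0.0216  0.0067] 0.56
line px 8 [np.float64(5.01)]
line dir setting 10.849045263540887 4.849045263540886 [ 0.0121 -0.0071]
[0.56045681 0.22045426 0.33406157] [-0.02728403 -0.11089355  0.25479306] 26.1
side lever_grip [(array([0.6155, 0.3313, 0.2322]), 0.88)]
side mug [(array([ 0.5504,  0.4741, -0.    ]), 0.93)]
side short_board [(array([ 0.499 , -0.2797, -0.0007]), 0.55)]
side dial_pointer [(array([ 0.7164, -0.0299,  0.1032]), 0.59)]
412 [0.59652011 0.27831436 0.22068377] [0.62245266 0.37724366 0.24428392]
top lever_grip []
top mug [(array([0.5454, 0.4679, 0.0042]), 0.74)]
top short_board [(array([ 0.5033, -0.2829,  0.001 ]), 0.77)]
top dial_pointer [(array([ 0.7205, -0.0281,  0.1082]), 0.57)]Traceback (most recent call last):
  File "<stdin>", line 8, in <module>
    return umr_minimum(a, axis, None, out, keepdims, initial, where)
ValueError: zero-size array to reduction operation minimum which has no identity
```

View pics/f1z.png

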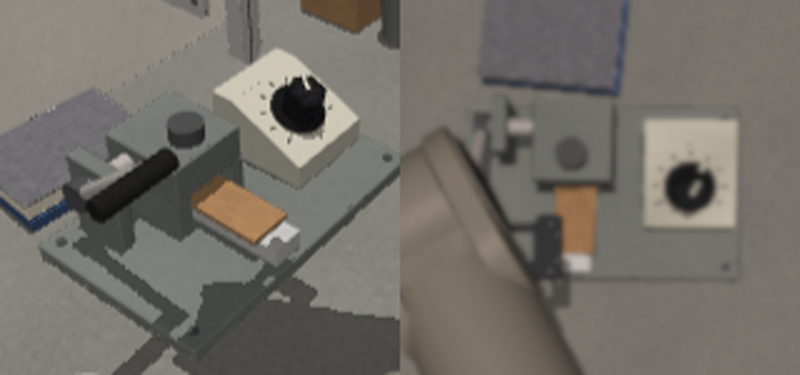

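Lever is back up (bar at (130,185) in the side view), the board is home and straight, the dial is at 1 o'clock, and the arm is clear. Handing in.

```bash
python3 -c "
from workcell import r
print(r.sign_off())"
```

```text
the job is handed in; nothing more can be done
None
```

I set the dial to 5, slid the long board home, pressed the lever fully down and let it come back up. I then handed the job in at about 26 s of the 72 s allowed. No verdict was reported.

- **Dial:** I turned it from 1 to 2 to 4 to 5 in three grips and let go. The white line last read 5.01 by its position and 4.85 by its direction. The pointer detection agreed at 5.06. One lower-quality detection in the same last picture reported 2.45, on the knob's face, which I judged false.
- **Board:** I pushed it along the bed until it met the stop at about 20 N, then released it. It lies flat with its top at 55 mm, within about 2 mm of the bed's middle line and straight along it. Its rear end is at x of about 0.593 m, where home should put it.
- **Lever:** I pressed it until the force rose to 33 N at its stop. It came back to its rest height, with the bar's middle at about z 0.23 m. The top camera did not see the bar in the last check, so this rests on the side camera.
- **Short board and mug:** Both were found within a few millimetres of where they started.
- **Arm:** It stands clear of everything, with measured force below 0.5 N.

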